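# Press the flanged bushing home in the pump head

## Robot

A 7-joint arm with a two-finger parallel gripper is mounted at the origin on a cart in front of the work surface, level with it; the furniture and walls round the work are solid. World frame = base frame: x ahead of the robot, y to its left, z up, the work surface at z = 0. Lengths are in m, angles in rad, forces in N, time in s.
With the tool pointing down it reaches from about 0.4 to 0.85 m from the base axis. Payload 4.5 kg.
Tool frame: the origin (TCP) lies midway between the tips of the shut fingers; the grasp point (between the pads) lies 19 mm behind it; z points along the fingers, y is the line along which they close (so a half turn about z gives the same grasp; the last joint's range is limited). The gripper opens to 88 mm and grips with 3 to 60 N. Pads are 18 mm wide; open, the fingers measure 123 mm over their backs; the gripper's body (75 mm by 187 mm) begins 45 mm behind the grasp point.
Start: joints at [1.275, 0.689, -0.195, 1.565, 0.157, 0.902, -0.215], TCP at [0.202, -0.591, 0.239] pointing down, gripper open.
Joint ranges: [-3.01, 3.01], [-0.46, 2.08], [-1.47, 1.51], [0.13, 2.56], [-1, 4.14], [0.04, 2.09], [-2.66, 2.66]. Speed limits (rad/s): [2.57, 2.57, 3.14, 3.14, 3.14, 3.14, 3.14].

## Interface

Orientations are given as a unit quaternion [x, y, z, w].
In Python, from plant import r gives the robot as it stands.
- The arm moves only by the tool carry_out, never from a script. Its argument "plan" is a list of rows, each an object with "rot": the turn, a rotation vector about the tool's x, y, z in rad, a list of three; "xyz": the shift along the tool's x, y, z in m, a list of three; "grip": the closure in counts, from 0 (fully open) to 255 (shut). In form: [{"rot": [wx, wy, wz], "xyz": [dx, dy, dz], "grip": grip}, ...]. A call has 1 to 8 rows; each row is the pose to reach, as a shift and turn from the pose commanded when the call began, along the tool's axes at that moment; what a row does not reach only later rows make up. A row lasts 1/12 s, in which the tool goes at most 41.7 mm and 7.16 degrees, less where a joint would pass 70% of its speed; a pose out of reach is approached as far as the arm can. A call with a gripper value outside its range is refused whole. The fingers move at their own pace and stop on an object; "squeeze" is the grip in N (left out, the last holds). Time passes only in rows, so rows that repeat a pose let the fingers close. It gives the time, the measured TCP pose, the force, the opening and the grip force at its end, in the units of the state.
- r.get_state(): the state, without advancing time (a new reading comes with each control period).
- r.snapshot(name): name is "side" or "top"; returns the picture (420x560x3 uint8, red, green, blue); there is no depth.
- r.camera_params(name): a dict with "fx", "fy", "cx", "cy" (pixels), "position" and "attitude" of the camera in the world. Camera axes: x right, y down, z forward; pixel columns grow to the right and rows downward; lengths in m; the calibration is good to about 2 mm. A picture is of the moment at which its call begins. camera_params takes no time and is no camera call.
- r.finish_job(): hands the job in; it is judged then, once.
The state is a dict: "clock": time; "q": joint angles; "qd": joint speeds; "joint_torque": joint torques, N m; "tool_pos": TCP position; "eef_rot": TCP orientation; "contact_force": force on the tool from outside, world axes, zero at the start; "moment": the same for the moment, N m; "opening": opening from 0.0 (shut) to 1.0 (fully open); "finger_force": force on a finger pad.
Only numpy, scipy, OpenCV 4.12 (cv2) and the standard library are available. Lean on these libraries where they do the work, as an engineer would, in place of code of your own. Each camera call takes 0.05 s, during which the arm holds its last target. There are 200 camera calls.

## Task

Fit the loose bronze bushing, narrow end down, into the open bore of the steel pump head on the bench: stand it in the bore on the white seal ring, let go, then push down on its top until seal ring and bushing have slid down and the shoulder bottoms firmly on its ledge, like the bushing already fitted beside it. The bore's liner is clamped anywhere along its recess, so find the bore by sight or touch, and since the seal drags, feel for the hard stop rather than the first resistance. Finish with a firm push of about 20 N (more than 12 N, never more than 70 N), and leave the black-capped vial, the timer and the blue jar where they stand.

Things in the scene. Friction and masses are not known exactly. Their poses are not given: they have to be found in the camera images.
- bushing: Loose bronze flanged bushing, 0.2 kg, standing upright on the worktop, narrow end down. Origin: centre of its underside; z runs up its axis. Narrow body 24 mm diameter, 26 mm long, with a small 1 mm chamfer at the foot; above it a head 36 mm diameter, 12 mm thick; 38 mm high in all. An 8 mm hole runs through it (too small for a finger).
- shoulder (a point): On the bushing's axis at the underside of its head, 26 mm above the origin.
- bushing_top (a point): Centre of the bushing's flat top face, 38 mm above its origin.
- pump_head: Steel pump head 62 x 130 mm on an aluminium plate 80 x 150 x 8 mm, fixed to the worktop. Origin: centre of the plate's underside, z up, y along its length; top face 53 mm above the origin. At y = +30 mm an oblong recess, 38 mm along x, 55 mm along y, 11 mm deep, holds the open bore; at y = -34 mm a bushing is already fitted, its head 1 mm above the face.
- recess (a point): Centre of the recess at ledge height, 42 mm above the pump head's origin; axes as the pump head's. The ledge is the flat top of a dark grey liner with the vertical bore, 25 mm in diameter, 33 mm deep. The liner is clamped anywhere along the slot: the bore's axis lies at this point's x, but up to 8 mm to either side of it along y (differs each time, not reported: look, or feel for it).
- recess_face (a point): As recess, 11 mm higher, level with the top face. Deep in the bore sits a white seal ring, its top at first 5 to 11 mm below the ledge (differs); it bears the bushing's weight, slides down under about 8 N plus 0.6 N per 10 mm/s, stays where pushed and lets the shoulder reach the ledge; the bushing's top is then 1 mm above the face. The recess leaves no room for fingers beside the head.
- vial: Loose clear sample vial with black cap, 23 mm diameter, 51 mm high, standing near the bushing (the two swap places). Origin: centre of its underside.
- timer: Loose white lab timer, 58 x 68 x 18 mm, lying on the worktop to the right. Origin: centre of its underside.
- jar: Loose blue jar with a blue cap, 49 mm diameter, 63 mm high, standing to the left of the work. Origin: centre of its underside.
Things that resemble listed ones, but are neither listed nor needed, are in the scene too. Several things look just like the bushing: the one meant starts farthest to the robot's right.

How it is judged:
By the outcome, as a careful person would: the job done as asked, in the order asked, and still so for the second after the job is handed in, with the robot touching nothing.
It also fails if it takes over 72 s, if anything falls off the work surface, if the arm or the gripper's body presses on something with over 40 N, if the wrist force passes 120 N, or if a joint passes its speed limit or range.

## Working session

There is one attempt and no reset: what is moved stays moved. The work goes in short steps, Python scripts to look and compute and a tool call to move; the robot and the scene stay as the last step left them, time stands still between calls to the robot, and variables do not carry over. Pictures are saved under pics/ and viewed, at most 10 in all, crops included, and the job is handed in when it is done.

Besides the shell and the picture viewer there is one more tool, called after "Call:" by a JSON object that holds its "method" and its "body". carry_out: Moves the arm, as the interface text tells. Its arguments: {"type":"object","properties":{"plan":{"type":"array"},"squeeze":{"type":"number"}},"required":["plan"]}

```bash
mkdir -p pics; python3 - <<'E'
from plant import r
import cv2
for n in("side","top"):
    cv2.imwrite(f"pics/{n}0.png",r.snapshot(n)[:,:,::-1]); print(n,r.camera_params(n))
print(r.get_state())
E
```

```text
side {'fx': 429.53992579475755, 'fy': 429.53992579475755, 'cx': 276.76932664457763, 'cy': 208.78955991677287, 'position': array([-0.1946877 , -0.34864932,  0.60718012]), 'attitude': array([ 0.66534743, -0.61258478,  0.28819733, -0.31463469])}
top {'fx': 539.8771372508688, 'fy': 539.8771372508688, 'cx': 279.0811532528924, 'cy': 203.41978562278987, 'position': array([ 0.36396378, -0.30288739,  1.33840387]), 'attitude': array([-0.69758329,  0.71540678, -0.02314096,  0.03217427])}
{'clock': 0.1, 'q': array([ 1.27481685,  0.68990183, -0.19452927,  1.56622011,  0.15733586,
        0.90249633, -0.21507399]), 'qd': array([-0.00059514, -0.00257132,  0.00091413, -0.00451893,  0.00087782,
        0.00113261, -0.00195139]), 'joint_torque': array([-3.14024204e-03, -5.28500283e+01, -1.27149191e+00, -1.53839475e+01,
       -5.25394140e-02,  1.93656015e-03,  6.06755862e-05]), 'tool_pos': array([ 0.20217192, -0.59080997,  0.23799471]), 'eef_rot': array([ 9.86425526e-01,  1.64207239e-01, -2.02182102e-04, -7.89793284e-04]), 'contact_force': array([-0.33416559, -0.61453803,  0.08389783]), 'moment': array([ 0.02841801, -0.0209689 ,  0.00754386]), 'finger_force': 0.0, 'opening': 0.99769214405397}
```

View pics/side0.png

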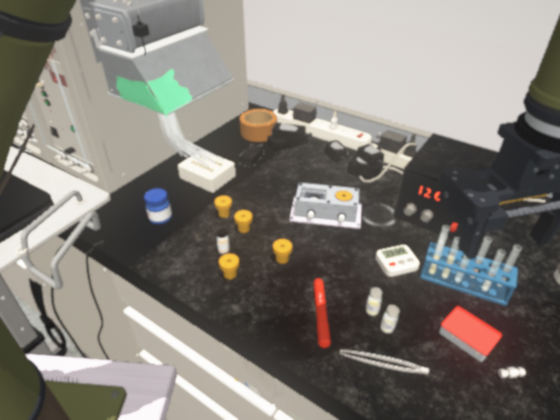

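View pics/top0.png

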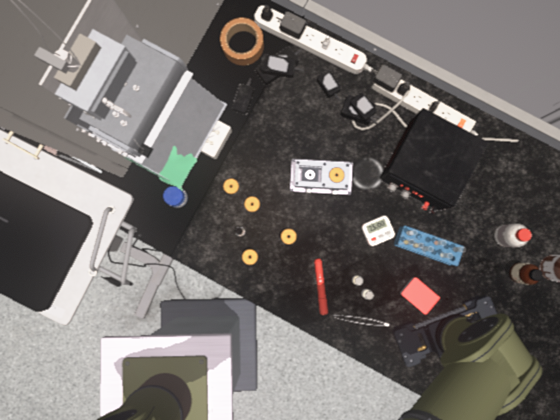

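The side view shows four loose bushings, with the rightmost at about (283,246). The pump head is at about (327,205), its open bore on the left. The top view puts that bushing at (289,237), the pump head at (321,176) and the open bore near (310,174).

```bash
cat > h.py <<'E'
import numpy as np, cv2
from scipy.spatial.transform import Rotation as R
from plant import r
def ray(n,u,v):
    c=r.camera_params(n); d=R.from_quat(c["attitude"]).apply([(u-c["cx"])/c["fx"],(v-c["cy"])/c["fy"],1.])
    return np.array(c["position"]),d
def plane(n,u,v,z):
    p,d=ray(n,u,v); return p+d*(z-p[2])/d[2]
def tri(a,b):
    p,d=ray("side",*a); q,e=ray("top",*b)
    s=np.linalg.lstsq(np.c_[d,-e],q-p,rcond=None)[0]; A,B=p+s[0]*d,q+s[1]*e
    return (A+B)/2,np.linalg.norm(A-B)
def proj(n,P):
    c=r.camera_params(n); x=R.from_quat(c["attitude"]).inv().apply(np.array(P)-c["position"])
    return np.array([c["cx"]+c["fx"]*x[0]/x[2],c["cy"]+c["fy"]*x[1]/x[2]])
def orange(im):
    hsv=cv2.cvtColor(im,cv2.COLOR_RGB2HSV); return cv2.inRange(hsv,(10,130,110),(28,255,255))
def blobs(m,a=20):
    k,_,st,c=cv2.connectedComponentsWithStats(m); return [(st[i].tolist(),c[i].round(1).tolist()) for i in range(1,k) if st[i][4]>a]
E
python3 - <<'E'
from h import *
I={n:r.snapshot(n) for n in("side","top")}
for n in I: print(n); [print(b) for b in blobs(orange(I[n]))]
def crop(n,x,y,w,h,s): return cv2.resize(I[n][y:y+h,x:x+w],None,fx=s,fy=s,interpolation=cv2.INTER_CUBIC)
a=crop("side",285,175,90,60,6); b=crop("top",285,150,90,50,6)
cv2.imwrite("pics/c1.png",np.vstack([a[:300],b])[:,:,::-1])
print("base px", proj("top",(.5,0,0)),proj("top",(.5,-.3,0)))
E
```

```text
side
([240, 109, 36, 33, 620], [256.3, 127.4])
([336, 191, 16, 9, 111], [343.4, 195.3])
([214, 195, 18, 23, 317], [222.9, 205.0])
([234, 209, 19, 24, 345], [243.1, 219.8])
([272, 238, 21, 26, 401], [282.0, 249.5])
([218, 253, 22, 27, 429], [228.9, 264.6])
top
([220, 19, 43, 41, 409], [242.1, 39.7])
([330, 168, 13, 14, 53], [336.3, 174.2])
([334, 172, 6, 6, 22], [336.4, 174.6])
([223, 179, 16, 15, 171], [230.6, 185.9])
([244, 196, 16, 16, 166], [251.8, 203.7])
([281, 229, 16, 16, 127], [288.2, 236.2])
([242, 249, 16, 16, 157], [249.6, 256.2])
base px [163.88399524 194.04960231] [283.96198114 190.93188157]
```

View pics/c1.png

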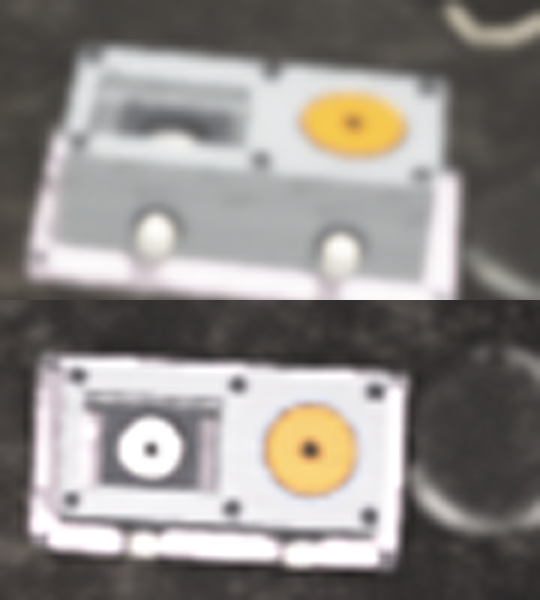

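The crop shows the white seal ring at top pixel (309.8,174.4). The fitted bushing is at about (336.3,174.4), with its hole at about (343.5,195.0) in the side view.

```bash
python3 - <<'E'
from h import *
I={n:r.snapshot(n) for n in("side","top")}
def hole(n,x,y,w,h):
    g=cv2.cvtColor(I[n],cv2.COLOR_RGB2GRAY)[y:y+h,x:x+w].astype(float)
    d=np.clip(np.median(g)-15-g,0,None); Y,X=np.mgrid[y:y+h,x:x+w]; return (X*d).sum()/d.sum(),(Y*d).sum()/d.sum()
def headc(n,box): # filled head contour centre
    x,y,w,h=box; m=np.zeros(I[n].shape[:2],np.uint8); m[y:y+h,x:x+w]=orange(I[n])[y:y+h,x:x+w]
    c=np.vstack(cv2.findContours(m,cv2.RETR_EXTERNAL,cv2.CHAIN_APPROX_NONE)[0]); return cv2.fitEllipse(c)
bt=headc("top",(279,227,20,20)); ft=headc("top",(328,166,17,17)); fs=headc("side",(334,189,20,13))
bh=hole("side",279,241,7,6)
print("bush",bt,bh,"fit",ft,fs)
B,e=tri(bh,bt[0]); print("B top",B,e,"z=.038:",plane("top",*bt[0],.038), "pred side",proj("side",plane("top",*bt[0],.038)))
F,e=tri(fs[0],ft[0]); print("F",F,e,plane("top",*ft[0],.054))
x,y,w,h=300,164,21,21
g=cv2.cvtColor(I["top"],cv2.COLOR_RGB2GRAY)[y:y+h,x:x+w]; print(g[4:17,2:18])
print("seal",plane("top",309.8,174.35,.034),plane("top",309.8,174.35,.042))
# recess corners / screws of the top face in crop px -> axis
s=lambda u,v:plane("top",285+u/6-.4,150+v/6-.4,.053)
for p in [(78,75),(376,91),(71,200),(370,217)]: print(s(*p))
v=bt[0]; print([b for b in blobs(cv2.inRange(cv2.cvtColor(I["side"],cv2.COLOR_RGB2GRAY)[225:255,210:235],0,40))])
big=cv2.resize(I["side"][190:290,200:310],None,fx=6,fy=6,interpolation=cv2.INTER_CUBIC);cv2.imwrite("pics/c2.png",big[:,:,::-1])
print("vial",plane("top",240,231,.05))
E
```

```text
bush ((288.2884216308594, 235.93923950195312), (14.54322624206543, 15.227334976196289), 107.74221801757812) (np.float64(282.04651162790697), np.float64(245.42635658914728)) fit ((336.125, 174.621337890625), (11.564199447631836, 11.953917503356934), 107.9237289428711) ((343.363525390625, 195.26815795898438), (7.950296878814697, 15.211941719055176), 95.42666625976562)
B top [ 0.38722182 -0.30828932  0.03677049] 0.001133732435337027 z=.038: [ 0.38715839 -0.3077194   0.038     ] pred side [281.44730097 244.96529568]
F [ 0.5304744  -0.42675349  0.05375204] 0.00166166777021714 [ 0.53046536 -0.42589577  0.054     ]
[[118 112 112 113 113 111 108 106 105 110 113 118 125 131 129 127]
 [135 115 112 110 107 117 143 168 171 144 115 100 105 112 113 114]
 [138 115 111 106 125 189 245 255 255 249 208 138  99 105 113 119]
 [133 113 110 128 196 254 255 255 255 255 255 229 129  99 110 122]
 [122 110 123 191 255 255 255 255 255 255 255 255 193 113 107 122]
 [123 109 144 240 255 255 255 233 221 250 255 255 251 150 108 121]
 [126 112 160 249 255 255 249 147 112 219 255 255 255 163 107 120]
 [126 112 159 249 255 255 250 161 123 218 255 255 250 152 105 121]
 [125 109 142 238 255 255 255 243 233 252 255 255 224 132 108 121]
 [121 108 119 176 249 255 255 255 255 255 255 254 182 117 110 123]
 [118 109 110 121 170 234 255 255 255 255 254 193 128 111 114 127]
 [115 104 108 104 111 136 168 194 203 191 157 121 110 113 115 131]
 [144 135 134 128 125 122 121 119 120 115 109 112 112 112 115 133]]
seal [ 0.53541692 -0.36391885  0.034     ] [ 0.53436539 -0.36354454  0.042     ]
[ 0.56331845 -0.33462306  0.053     ]
[ 0.55367538 -0.45344319  0.053     ]
[ 0.51307361 -0.33045427  0.053     ]
[ 0.50313177 -0.44930963  0.053     ]
[]
vial [ 0.40158346 -0.19277624  0.05      ]
```

View pics/c2.png

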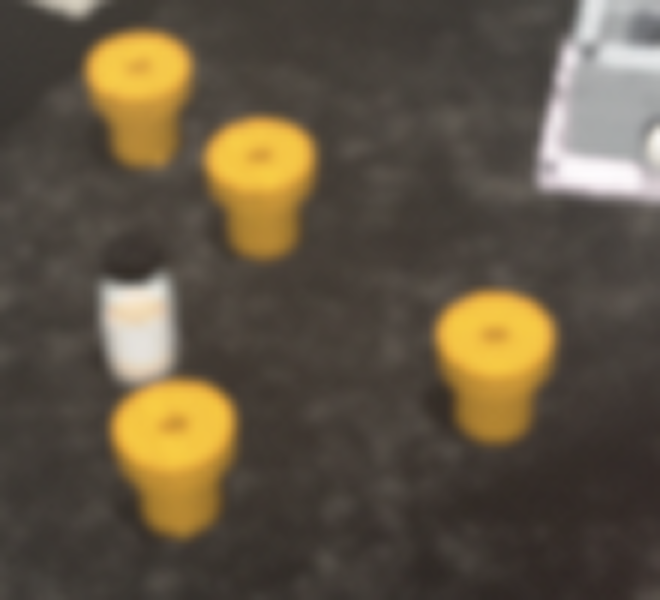

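The crop shows four bushings and the vial; the target's hole is at side pixel (282.2,245.5). Its top triangulates to z = 37 mm, which matches the stated 38 mm. The bore is at about (0.5356, -0.3637), on the pump's axis and inside the ±8 mm slot.

Call:
{"method": "carry_out", "body": {"plan": [{"rot": [0,0,0],"xyz": [0.033,-0.026,0],"grip": 0},{"rot": [0,0,0],"xyz": [0.067,-0.052,0],"grip": 0},{"rot": [0,0,0],"xyz": [0.1,-0.078,0.02],"grip": 0},{"rot": [0,0,0],"xyz": [0.133,-0.104,0.04],"grip": 0},{"rot": [0,0,0],"xyz": [0.167,-0.13,0.06],"grip": 0},{"rot": [0,0,0],"xyz": [0.2,-0.156,0.08],"grip": 0},{"rot": [0,0,0],"xyz": [0.233,-0.182,0.1],"grip": 0},{"rot": [0,0,0],"xyz": [0.25,-0.195,0.11],"grip": 0}], "squeeze": 25}}

```text
clock: 0.97
tool_pos: [0.3725, -0.3309, 0.1318]
eef_rot: [0.986, 0.164, 0.0, 0.0]
contact_force: [0.4, 0.1, 0.4]
opening: 1.0
finger_force: 0.0
```

Call:
{"method": "carry_out", "body": {"plan": [{"rot": [0,0,0],"xyz": [0.016,-0.012,0.01],"grip": 0},{"rot": [0,0,0],"xyz": [0.016,-0.012,0.02],"grip": 0},{"rot": [0,0,0],"xyz": [0.016,-0.012,0.02],"grip": 0},{"rot": [0,0,0],"xyz": [0.016,-0.012,0.02],"grip": 0}]}}

```text
clock: 1.3
tool_pos: [0.3822, -0.3165, 0.1121]
eef_rot: [0.987, 0.164, -0.001, 0.0]
contact_force: [-0.4, -0.1, -0.5]
opening: 1.003
finger_force: 0.0
```

```bash
cat >> h.py <<'E'
def to(x,y,z):
    s=r.get_state(); return R.from_quat(s["eef_rot"]).inv().apply(np.array([x,y,z])-s["tool_pos"]).round(4)
def st():
    s=r.get_state(); print({k:np.round(s[k],4).tolist() for k in("clock","tool_pos","eef_rot","contact_force","moment","opening","finger_force")})
E
python3 - <<'E'
from h import *
st(); print(to(.3872,-.308,.025))
I=[r.snapshot(n) for n in("side","top")]
a=cv2.resize(I[0][170:290,210:350],None,fx=3,fy=3);b=cv2.resize(I[1][190:280,230:340],None,fx=3,fy=3)
b=np.pad(b,((0,90),(0,0),(0,0)))
cv2.imwrite("pics/c3.png",np.hstack([a,b])[:,:,::-1])
E
```

```text
{'clock': 1.3, 'tool_pos': [0.3822, -0.3165, 0.1121], 'eef_rot': [0.9865, 0.1636, -0.0007, 0.0002], 'contact_force': [-0.3871, -0.0957, -0.5409], 'moment': [-0.0345, -0.0261, 0.0301], 'opening': 1.0026, 'finger_force': 0.0}
[ 0.0076 -0.0065  0.0871]
```

View pics/c3.png

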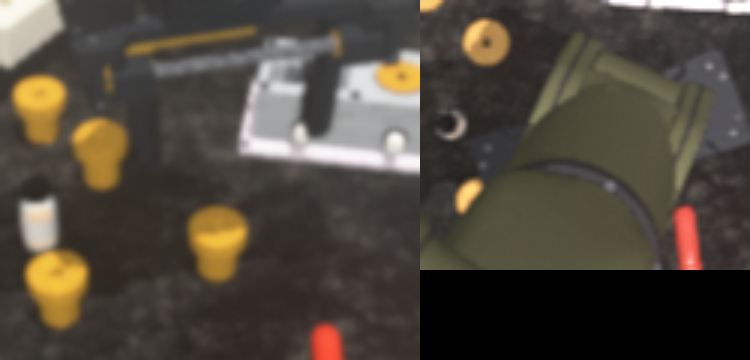

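The side view shows the gripper above and behind the target, which still stands untouched. The arm hides it from the top camera. Next I descend to grasp the head.

Call:
{"method": "carry_out", "body": {"plan": [{"rot": [0,0,0],"xyz": [0.0075,-0.0065,0.02],"grip": 0},{"rot": [0,0,0],"xyz": [0.0075,-0.0065,0.045],"grip": 0},{"rot": [0,0,0],"xyz": [0.0075,-0.0065,0.07],"grip": 0},{"rot": [0,0,0],"xyz": [0.0075,-0.0065,0.082],"grip": 0},{"rot": [0,0,0],"xyz": [0.0075,-0.0065,0.087],"grip": 0},{"rot": [0,0,0],"xyz": [0.0075,-0.0065,0.087],"grip": 80},{"rot": [0,0,0],"xyz": [0.0075,-0.0065,0.087],"grip": 100},{"rot": [0,0,0],"xyz": [0.0075,-0.0065,0.087],"grip": 120}]}}

```text
clock: 2.07
tool_pos: [0.3882, -0.308, 0.0264]
eef_rot: [0.987, 0.164, 0.001, 0.001]
contact_force: [-0.5, 0.2, 1.0]
opening: 0.797
finger_force: 0.0
```

Call:
{"method": "carry_out", "body": {"plan": [{"rot": [0,0,0],"xyz": [0,0,0],"grip": 255},{"rot": [0,0,0],"xyz": [0,0,0],"grip": 255},{"rot": [0,0,0],"xyz": [0,0,0],"grip": 255},{"rot": [0,0,0],"xyz": [0,0,0],"grip": 255},{"rot": [0,0,0],"xyz": [0,0,0],"grip": 255}]}}

```text
clock: 2.48
tool_pos: [0.3881, -0.3071, 0.0255]
eef_rot: [0.986, 0.164, 0.0, 0.0]
contact_force: [0.2, 0.5, 0.1]
opening: 0.416
finger_force: 0.0
```

Call:
{"method": "carry_out", "body": {"plan": [{"rot": [0,0,0],"xyz": [0,0,0],"grip": 255},{"rot": [0,0,0],"xyz": [0,0,0],"grip": 255},{"rot": [0,0,0],"xyz": [0,0,0],"grip": 255}]}}

```text
clock: 2.73
tool_pos: [0.3881, -0.3071, 0.0254]
eef_rot: [0.986, 0.164, 0.0, 0.0]
contact_force: [-0.4, -0.0, 2.7]
opening: 0.396
finger_force: 25.0
```

Call:
{"method": "carry_out", "body": {"plan": [{"rot": [0,0,0],"xyz": [0,0,-0.01],"grip": 255},{"rot": [0,0,0],"xyz": [0,0,-0.03],"grip": 255},{"rot": [0,0,0],"xyz": [0,0,-0.06],"grip": 255},{"rot": [0,0,0],"xyz": [0,0,-0.09],"grip": 255},{"rot": [0,0,0],"xyz": [0,0,-0.095],"grip": 255},{"rot": [0,0,0],"xyz": [0,0,-0.095],"grip": 255}]}}

```text
clock: 3.23
tool_pos: [0.3888, -0.3077, 0.1223]
eef_rot: [0.986, 0.164, 0.001, 0.001]
contact_force: [0.1, 0.3, -1.1]
opening: 0.396
finger_force: 25.0
```

```bash
python3 - <<'E'
from h import *
st(); print(to(.5356+.0008,-.3637+.0009,.12))
I=[r.snapshot(n) for n in("side","top")]
a=cv2.resize(I[0][150:270,210:370],None,fx=4,fy=4,interpolation=cv2.INTER_CUBIC)
cv2.imwrite("pics/c4.png",a[:,:,::-1])
E
```

```text
{'clock': 3.2333, 'tool_pos': [0.3888, -0.3077, 0.1223], 'eef_rot': [0.9865, 0.164, 0.0015, 0.0014], 'contact_force': [0.088, 0.2981, -1.0732], 'moment': [-0.0081, -0.0304, 0.0685], 'opening': 0.3959, 'finger_force': 24.9997}
[0.1219 0.0999 0.0029]
```

View pics/c4.png

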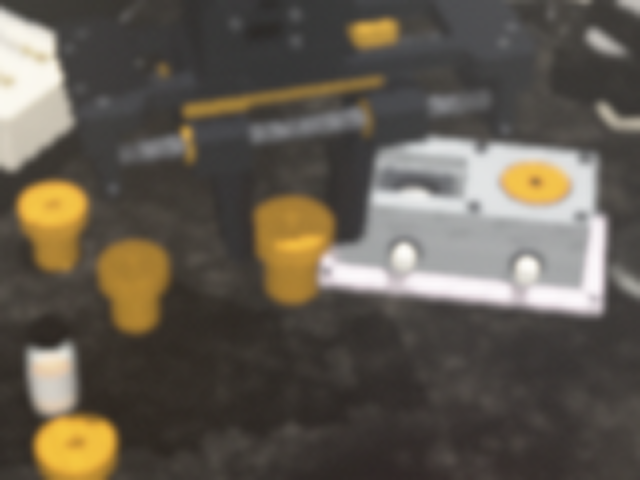

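The bushing is held upright by its head, at about (290,235) in the crop, and the neighbours haven't moved. Now to carry it above the bore.

Call:
{"method": "carry_out", "body": {"plan": [{"rot": [0,0,0],"xyz": [0.02,0.016,0],"grip": 255},{"rot": [0,0,0],"xyz": [0.045,0.037,0],"grip": 255},{"rot": [0,0,0],"xyz": [0.07,0.057,0],"grip": 255},{"rot": [0,0,0],"xyz": [0.095,0.078,0],"grip": 255},{"rot": [0,0,0],"xyz": [0.115,0.094,0.003],"grip": 255},{"rot": [0,0,0],"xyz": [0.122,0.1,0.003],"grip": 255},{"rot": [0,0,0],"xyz": [0.122,0.1,0.02],"grip": 255},{"rot": [0,0,0],"xyz": [0.122,0.1,0.03],"grip": 255}]}}

```text
clock: 4.0
tool_pos: [0.535, -0.3612, 0.087]
eef_rot: [0.986, 0.165, -0.001, -0.001]
contact_force: [-0.7, 0.4, -3.2]
opening: 0.398
finger_force: 25.0
```

Call:
{"method": "carry_out", "body": {"plan": [{"rot": [0,0,0],"xyz": [0,0,0],"grip": 255},{"rot": [0,0,0],"xyz": [0,0,0],"grip": 255},{"rot": [0,0,0],"xyz": [0,0,0],"grip": 255}]}}

```text
clock: 4.25
tool_pos: [0.535, -0.362, 0.0899]
eef_rot: [0.986, 0.164, -0.001, -0.0]
contact_force: [-0.5, 0.5, -1.3]
opening: 0.4
finger_force: 25.0
```

```bash
python3 - <<'E'
from h import *
st(); print(to(.5356+.0008,-.3637+.0009,.07))
I=[r.snapshot(n) for n in("side","top")]
a=cv2.resize(I[0][160:240,270:380],None,fx=7,fy=7,interpolation=cv2.INTER_CUBIC)
cv2.imwrite("pics/c5.png",a[:,:,::-1])
E
```

```text
{'clock': 4.25, 'tool_pos': [0.535, -0.362, 0.0899], 'eef_rot': [0.9864, 0.1641, -0.0006, -0.0003], 'contact_force': [-0.4638, 0.5184, -1.2832], 'moment': [0.019, 0.0026, -0.0076], 'opening': 0.3999, 'finger_force': 24.9997}
[0.001  0.0012 0.0199]
```

View pics/c5.png

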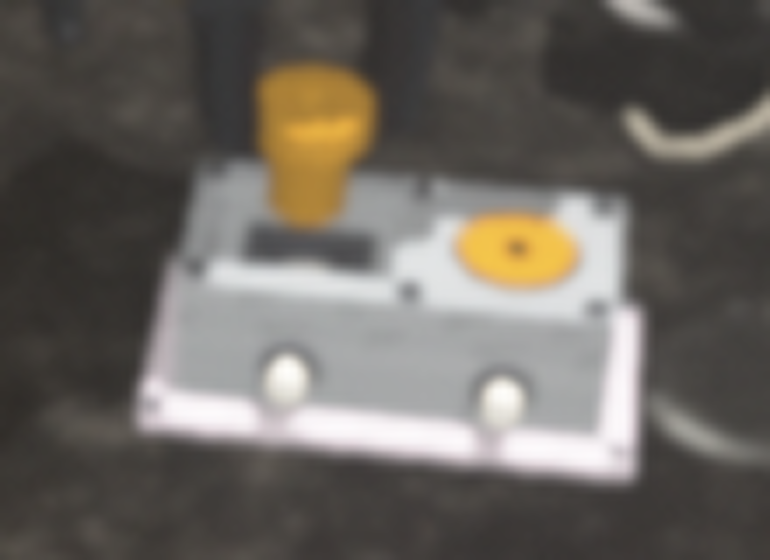

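The crop shows the bushing hanging over the recess at about (305,220), in line with the seal ring at (305,263). Next I descend slowly, feeling for contact.

Call:
{"method": "carry_out", "body": {"plan": [{"rot": [0,0,0],"xyz": [0.001,0.001,0.005],"grip": 255},{"rot": [0,0,0],"xyz": [0.001,0.001,0.01],"grip": 255},{"rot": [0,0,0],"xyz": [0.001,0.001,0.015],"grip": 255},{"rot": [0,0,0],"xyz": [0.001,0.001,0.018],"grip": 255},{"rot": [0,0,0],"xyz": [0.001,0.001,0.02],"grip": 255},{"rot": [0,0,0],"xyz": [0.001,0.001,0.021],"grip": 255},{"rot": [0,0,0],"xyz": [0.001,0.001,0.022],"grip": 255},{"rot": [0,0,0],"xyz": [0.001,0.001,0.023],"grip": 255}]}}

```text
clock: 5.02
tool_pos: [0.5371, -0.3629, 0.0673]
eef_rot: [0.986, 0.164, 0.0, 0.0]
contact_force: [0.4, 0.9, -2.2]
opening: 0.4
finger_force: 25.0
```

Call:
{"method": "carry_out", "body": {"plan": [{"rot": [0,0,0],"xyz": [0,0,0.0007],"grip": 255},{"rot": [0,0,0],"xyz": [0,0,0.0014],"grip": 255},{"rot": [0,0,0],"xyz": [0,0,0.002],"grip": 255},{"rot": [0,0,0],"xyz": [0,0,0.002],"grip": 255}]}}

```text
clock: 5.35
tool_pos: [0.5369, -0.3628, 0.0652]
eef_rot: [0.986, 0.164, -0.0, 0.0]
contact_force: [-0.4, -0.4, -1.8]
opening: 0.4
finger_force: 25.0
```

Call:
{"method": "carry_out", "body": {"plan": [{"rot": [0,0,0],"xyz": [0,0,0.0007],"grip": 255},{"rot": [0,0,0],"xyz": [0,0,0.0014],"grip": 255},{"rot": [0,0,0],"xyz": [0,0,0.002],"grip": 255},{"rot": [0,0,0],"xyz": [0,0,0.002],"grip": 255}]}}

```text
clock: 5.68
tool_pos: [0.537, -0.3628, 0.0631]
eef_rot: [0.986, 0.164, -0.0, 0.0]
contact_force: [-0.1, 0.3, -1.9]
opening: 0.398
finger_force: 25.0
```

Call:
{"method": "carry_out", "body": {"plan": [{"rot": [0,0,0],"xyz": [0,0,0.0007],"grip": 255},{"rot": [0,0,0],"xyz": [0,0,0.0014],"grip": 255},{"rot": [0,0,0],"xyz": [0,0,0.0014],"grip": 255}]}}

```text
clock: 5.93
tool_pos: [0.537, -0.3628, 0.0618]
eef_rot: [0.986, 0.164, -0.0, 0.0]
contact_force: [0.0, -0.3, -1.8]
opening: 0.4
finger_force: 25.0
```

Call:
{"method": "carry_out", "body": {"plan": [{"rot": [0,0,0],"xyz": [0,0,0.0007],"grip": 255},{"rot": [0,0,0],"xyz": [0,0,0.0014],"grip": 255},{"rot": [0,0,0],"xyz": [0,0,0.0014],"grip": 255}]}}

```text
clock: 6.18
tool_pos: [0.537, -0.3629, 0.0604]
eef_rot: [0.986, 0.164, -0.0, 0.0]
contact_force: [-0.0, -1.2, -1.8]
opening: 0.401
finger_force: 25.0
```

Call:
{"method": "carry_out", "body": {"plan": [{"rot": [0,0,0],"xyz": [0,0,0.0007],"grip": 255},{"rot": [0,0,0],"xyz": [0,0,0.0014],"grip": 255},{"rot": [0,0,0],"xyz": [0,0,0.0014],"grip": 255}]}}

```text
clock: 6.43
tool_pos: [0.537, -0.3628, 0.059]
eef_rot: [0.986, 0.164, -0.0, 0.0]
contact_force: [0.7, 0.6, -1.6]
opening: 0.396
finger_force: 25.0
```

Call:
{"method": "carry_out", "body": {"plan": [{"rot": [0,0,0],"xyz": [0,0,0.0006],"grip": 255},{"rot": [0,0,0],"xyz": [0,0,0.001],"grip": 255},{"rot": [0,0,0],"xyz": [0,0,0.001],"grip": 255}]}}

```text
clock: 6.68
tool_pos: [0.537, -0.3629, 0.058]
eef_rot: [0.986, 0.164, -0.0, 0.0]
contact_force: [-1.4, -0.0, -2.3]
opening: 0.396
finger_force: 25.0
```

Call:
{"method": "carry_out", "body": {"plan": [{"rot": [0,0,0],"xyz": [0,0,0.0006],"grip": 255},{"rot": [0,0,0],"xyz": [0,0,0.001],"grip": 255},{"rot": [0,0,0],"xyz": [0,0,0.001],"grip": 255}]}}

```text
clock: 6.93
tool_pos: [0.537, -0.3628, 0.057]
eef_rot: [0.986, 0.164, 0.0, 0.0]
contact_force: [-0.1, -0.9, -2.0]
opening: 0.399
finger_force: 25.0
```

Call:
{"method": "carry_out", "body": {"plan": [{"rot": [0,0,0],"xyz": [0,0,0.0005],"grip": 255},{"rot": [0,0,0],"xyz": [0,0,0.0007],"grip": 255},{"rot": [0,0,0],"xyz": [0,0,0.0007],"grip": 255}]}}

```text
clock: 7.18
tool_pos: [0.5371, -0.3628, 0.0566]
eef_rot: [0.986, 0.164, 0.0, 0.0]
contact_force: [-0.0, -0.4, -0.6]
opening: 0.398
finger_force: 25.0
```

Call:
{"method": "carry_out", "body": {"plan": [{"rot": [0,0,0],"xyz": [0,0,0.0004],"grip": 255},{"rot": [0,0,0],"xyz": [0,0,0.0004],"grip": 255},{"rot": [0,0,0],"xyz": [0,0,0.0004],"grip": 255}]}}

```text
clock: 7.43
tool_pos: [0.5371, -0.3629, 0.0565]
eef_rot: [0.986, 0.164, 0.0, 0.0]
contact_force: [-1.7, 0.6, 3.1]
opening: 0.397
finger_force: 25.0
```

The bushing is standing on the seal about 11 mm below the ledge. Now I release it and lift.

Call:
{"method": "carry_out", "body": {"plan": [{"rot": [0,0,0],"xyz": [0,0,0],"grip": 120},{"rot": [0,0,0],"xyz": [0,0,0],"grip": 110},{"rot": [0,0,0],"xyz": [0,0,0],"grip": 110},{"rot": [0,0,0],"xyz": [0,0,0],"grip": 110}]}}

```text
clock: 7.77
tool_pos: [0.537, -0.3626, 0.0557]
eef_rot: [0.986, 0.164, -0.0, -0.0]
contact_force: [-0.2, 0.7, 0.6]
opening: 0.571
finger_force: 0.0
```

Call:
{"method": "carry_out", "body": {"plan": [{"rot": [0,0,0],"xyz": [0,0,-0.003],"grip": 110},{"rot": [0,0,0],"xyz": [0,0,-0.01],"grip": 110},{"rot": [0,0,0],"xyz": [0,0,-0.02],"grip": 110},{"rot": [0,0,0],"xyz": [0,0,-0.03],"grip": 110},{"rot": [0,0,0],"xyz": [0,0,-0.04],"grip": 255},{"rot": [0,0,0],"xyz": [0,0,-0.045],"grip": 255},{"rot": [0,0,0],"xyz": [0,0,-0.045],"grip": 255},{"rot": [0,0,0],"xyz": [0,0,-0.045],"grip": 255}]}}

```text
clock: 8.43
tool_pos: [0.5372, -0.3629, 0.1016]
eef_rot: [0.986, 0.164, 0.0, 0.0]
contact_force: [0.1, 0.5, -0.7]
opening: 0.29
finger_force: 0.0
```

Call:
{"method": "carry_out", "body": {"plan": [{"rot": [0,0,0],"xyz": [0,0,0],"grip": 255},{"rot": [0,0,0],"xyz": [0,0,0],"grip": 255},{"rot": [0,0,0],"xyz": [0,0,0],"grip": 255},{"rot": [0,0,0],"xyz": [0,0,0],"grip": 255},{"rot": [0,0,0],"xyz": [0,0,0],"grip": 255},{"rot": [0,0,0],"xyz": [0,0,0],"grip": 255},{"rot": [0,0,0],"xyz": [0,0,0],"grip": 255},{"rot": [0,0,0],"xyz": [0,0,0],"grip": 255}]}}

```text
clock: 9.1
tool_pos: [0.537, -0.3628, 0.1009]
eef_rot: [0.986, 0.164, -0.0, 0.0]
contact_force: [0.6, 0.1, 1.0]
opening: 0.005
finger_force: 0.0
```

```bash
python3 - <<'E'
from h import *
st(); print(to(.537,-.3628,.073))
I=[r.snapshot(n) for n in("side","top")]
a=cv2.resize(I[0][150:240,270:380],None,fx=6,fy=6,interpolation=cv2.INTER_CUBIC)
cv2.imwrite("pics/c6.png",a[:,:,::-1])
E
```

```text
{'clock': 9.1, 'tool_pos': [0.537, -0.3628, 0.1009], 'eef_rot': [0.9864, 0.1642, -0.0, 0.0], 'contact_force': [0.59, 0.0749, 0.9769], 'moment': [-0.0067, 0.0282, 0.0102], 'opening': 0.0054, 'finger_force': 0.0}
[-0.      0.      0.0279]
```

View pics/c6.png

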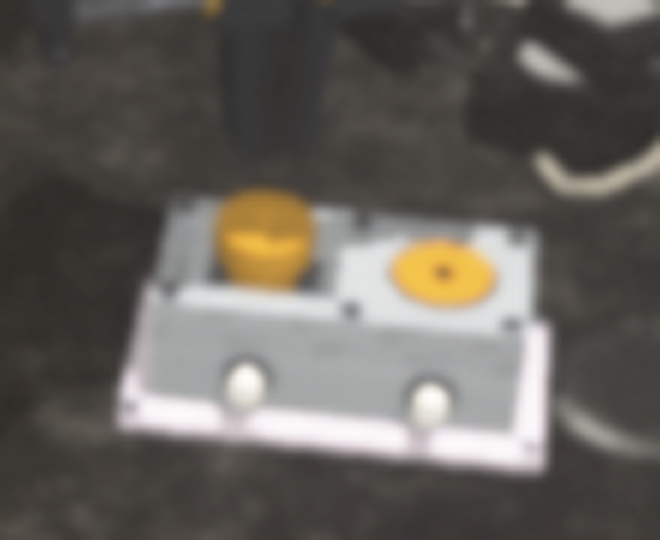

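The bushing stands upright in the bore and the fitted one is unchanged. The fingers are shut above it, so I can push its top down.

Call:
{"method": "carry_out", "body": {"plan": [{"rot": [0,0,0],"xyz": [0,0,0.008],"grip": 255},{"rot": [0,0,0],"xyz": [0,0,0.016],"grip": 255},{"rot": [0,0,0],"xyz": [0,0,0.024],"grip": 255},{"rot": [0,0,0],"xyz": [0,0,0.028],"grip": 255},{"rot": [0,0,0],"xyz": [0,0,0.03],"grip": 255},{"rot": [0,0,0],"xyz": [0,0,0.031],"grip": 255},{"rot": [0,0,0],"xyz": [0,0,0.032],"grip": 255},{"rot": [0,0,0],"xyz": [0,0,0.033],"grip": 255}]}}

```text
clock: 9.87
tool_pos: [0.5367, -0.3625, 0.0686]
eef_rot: [0.986, 0.164, -0.0, -0.0]
contact_force: [-2.1, 2.3, 5.6]
opening: 0.003
finger_force: 3.2
```

Call:
{"method": "carry_out", "body": {"plan": [{"rot": [0,0,0],"xyz": [0,0,0.001],"grip": 255},{"rot": [0,0,0],"xyz": [0,0,0.002],"grip": 255},{"rot": [0,0,0],"xyz": [0,0,0.003],"grip": 255},{"rot": [0,0,0],"xyz": [0,0,0.004],"grip": 255}]}}

```text
clock: 10.2
tool_pos: [0.5367, -0.3626, 0.0649]
eef_rot: [0.986, 0.164, -0.0, -0.0]
contact_force: [-2.6, 1.1, 7.1]
opening: 0.006
finger_force: 3.3
```

Call:
{"method": "carry_out", "body": {"plan": [{"rot": [0,0,0],"xyz": [0,0,0.001],"grip": 255},{"rot": [0,0,0],"xyz": [0,0,0.002],"grip": 255},{"rot": [0,0,0],"xyz": [0,0,0.003],"grip": 255},{"rot": [0,0,0],"xyz": [0,0,0.004],"grip": 255}]}}

```text
clock: 10.53
tool_pos: [0.5367, -0.3626, 0.0609]
eef_rot: [0.986, 0.164, -0.0, -0.0]
contact_force: [-2.8, 1.3, 6.5]
opening: -0.001
finger_force: 3.3
```

Sliding steadily under the seal's drag; I expect the hard stop near z = 0.054.

Call:
{"method": "carry_out", "body": {"plan": [{"rot": [0,0,0],"xyz": [0,0,0.001],"grip": 255},{"rot": [0,0,0],"xyz": [0,0,0.002],"grip": 255},{"rot": [0,0,0],"xyz": [0,0,0.003],"grip": 255},{"rot": [0,0,0],"xyz": [0,0,0.004],"grip": 255}]}}

```text
clock: 10.87
tool_pos: [0.5367, -0.3626, 0.0569]
eef_rot: [0.986, 0.164, -0.0, -0.0]
contact_force: [-2.6, 1.4, 5.4]
opening: 0.009
finger_force: 3.3
```

Call:
{"method": "carry_out", "body": {"plan": [{"rot": [0,0,0],"xyz": [0,0,0.0007],"grip": 255},{"rot": [0,0,0],"xyz": [0,0,0.0014],"grip": 255},{"rot": [0,0,0],"xyz": [0,0,0.002],"grip": 255}]}}

```text
clock: 11.12
tool_pos: [0.5368, -0.3625, 0.0549]
eef_rot: [0.986, 0.164, -0.0, -0.0]
contact_force: [-1.9, 1.2, 6.8]
opening: 0.006
finger_force: 3.1
```

Call:
{"method": "carry_out", "body": {"plan": [{"rot": [0,0,0],"xyz": [0,0,0.0005],"grip": 255},{"rot": [0,0,0],"xyz": [0,0,0.001],"grip": 255},{"rot": [0,0,0],"xyz": [0,0,0.001],"grip": 255}]}}

```text
clock: 11.37
tool_pos: [0.5366, -0.3625, 0.0545]
eef_rot: [0.986, 0.164, -0.0, -0.0]
contact_force: [-2.8, 2.6, 10.7]
opening: 0.006
finger_force: 5.3
```

Call:
{"method": "carry_out", "body": {"plan": [{"rot": [0,0,0],"xyz": [0,0,0.0003],"grip": 255},{"rot": [0,0,0],"xyz": [0,0,0.0006],"grip": 255},{"rot": [0,0,0],"xyz": [0,0,0.0006],"grip": 255},{"rot": [0,0,0],"xyz": [0,0,0.0006],"grip": 255}]}}

```text
clock: 11.7
tool_pos: [0.5366, -0.3625, 0.0545]
eef_rot: [0.986, 0.164, -0.0, -0.0]
contact_force: [-5.5, 3.5, 14.6]
opening: 0.007
finger_force: 7.2
```

Call:
{"method": "carry_out", "body": {"plan": [{"rot": [0,0,0],"xyz": [0,0,0.0004],"grip": 255},{"rot": [0,0,0],"xyz": [0,0,0.0009],"grip": 255},{"rot": [0,0,0],"xyz": [0,0,0.0009],"grip": 255},{"rot": [0,0,0],"xyz": [0,0,0.0009],"grip": 255},{"rot": [0,0,0],"xyz": [0,0,0.0009],"grip": 255}]}}

```text
clock: 12.12
tool_pos: [0.5366, -0.3625, 0.0544]
eef_rot: [0.986, 0.164, -0.0, -0.0]
contact_force: [-5.7, 4.1, 20.1]
opening: 0.006
finger_force: 10.0
```

The stop holds at 20 N with z unmoving. Next I retreat straight up and then away, so the top camera can check.

Call:
{"method": "carry_out", "body": {"plan": [{"rot": [0,0,0],"xyz": [0,0,-0.003],"grip": 255},{"rot": [0,0,0],"xyz": [0,0,-0.02],"grip": 255},{"rot": [0,0,0],"xyz": [0,0,-0.05],"grip": 255},{"rot": [0,0,0],"xyz": [0,0,-0.08],"grip": 255},{"rot": [0,0,0],"xyz": [-0.02,0.02,-0.1],"grip": 255},{"rot": [0,0,0],"xyz": [-0.045,0.045,-0.11],"grip": 255},{"rot": [0,0,0],"xyz": [-0.07,0.07,-0.12],"grip": 255},{"rot": [0,0,0],"xyz": [-0.095,0.095,-0.12],"grip": 255}]}}

```text
clock: 12.78
tool_pos: [0.4785, -0.4859, 0.1746]
eef_rot: [0.986, 0.164, 0.002, 0.002]
contact_force: [0.8, 0.3, 0.3]
opening: 0.004
finger_force: 0.0
```

Call:
{"method": "carry_out", "body": {"plan": [{"rot": [0,0,0],"xyz": [-0.025,0.02,0],"grip": 255},{"rot": [0,0,0],"xyz": [-0.05,0.04,0],"grip": 255},{"rot": [0,0,0],"xyz": [-0.075,0.06,0],"grip": 255},{"rot": [0,0,0],"xyz": [-0.1,0.08,0],"grip": 255},{"rot": [0,0,0],"xyz": [-0.1,0.08,0],"grip": 255},{"rot": [0,0,0],"xyz": [-0.1,0.08,0],"grip": 255}]}}

```text
clock: 13.28
tool_pos: [0.4065, -0.594, 0.1713]
eef_rot: [0.987, 0.162, -0.001, 0.001]
contact_force: [0.5, 0.7, -0.2]
opening: 0.005
finger_force: 0.0
```

```bash
python3 - <<'E'
from h import *
st()
I=[r.snapshot(n) for n in("side","top")]
a=cv2.resize(I[0][170:270,200:380],None,fx=4,fy=4,interpolation=cv2.INTER_CUBIC)
cv2.imwrite("pics/c7.png",a[:,:,::-1])
for n,i in zip(("side","top"),I): print(n,[b for b in blobs(orange(i))])
E
```

```text
{'clock': 13.2833, 'tool_pos': [0.4065, -0.594, 0.1713], 'eef_rot': [0.9868, 0.1617, -0.0006, 0.0007], 'contact_force': [0.4892, 0.7058, -0.1609], 'moment': [0.0377, -0.0202, 0.0305], 'opening': 0.0052, 'finger_force': 0.0}
side [([240, 109, 36, 33, 611], [256.3, 127.3]), ([455, 145, 35, 8, 100], [471.0, 148.6]), ([455, 156, 5, 9, 22], [457.4, 160.2]), ([306, 189, 16, 9, 123], [313.7, 193.0]), ([336, 191, 16, 9, 110], [343.3, 195.3]), ([214, 195, 18, 23, 318], [222.9, 205.0]), ([234, 209, 19, 24, 347], [243.1, 219.9]), ([218, 253, 21, 27, 423], [228.7, 264.6])]
top [([220, 19, 43, 41, 411], [242.2, 39.6]), ([303, 167, 14, 14, 60], [309.1, 173.5]), ([330, 168, 13, 13, 54], [336.4, 173.5]), ([334, 172, 6, 6, 23], [336.2, 174.4]), ([223, 179, 16, 15, 169], [230.6, 185.9]), ([244, 196, 16, 16, 166], [251.8, 203.7]), ([242, 249, 16, 16, 171], [249.6, 256.5])]
```

View pics/c7.png

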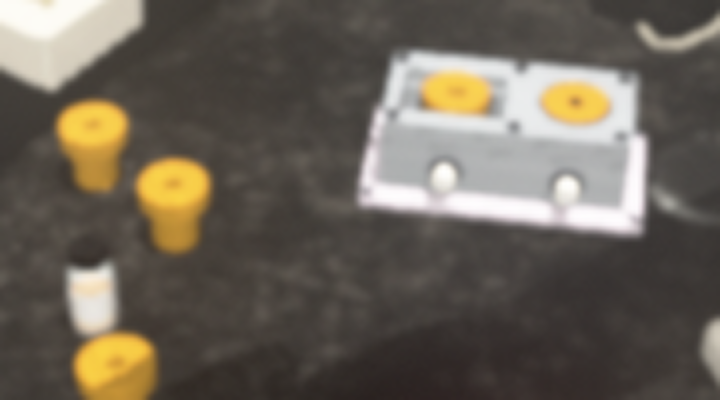

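The crop shows the bushing flush in the recess at (457,92), the same size and height as its neighbour at (576,102). The vial hasn't moved.

```bash
python3 -c "
from plant import r
print(r.finish_job())"
```

```text
the job is handed in; nothing more can be done
None
```

The bushing is seated on its ledge: it hit a hard stop and held there under a final push of about 20 N. Its top is level with the fitted bushing beside it, the vial hasn't moved, the arm stayed clear of the timer and jar, and I handed the job in at about 13 s.

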